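# Press a tripod foot home with a trigger clamp

### The job

Pump the orange trigger of the bench clamp until its jaw has pressed the tripod foot fully home and firmly against the stop hidden in the leg tube, but stop there: do not over-squeeze it. Then press the red release lever and, keeping it down, slide the jaw gently all the way back so the leg can be taken out later. Leave the foot where it is seated and the other things on the shelf alone.

Things in the scene. Friction and masses are not known exactly. Their poses are not given: they have to be found in the camera images.
- clamp: Trigger clamp fixed to the shelf: dark base plate 110 x 400 x 12 mm, origin under the bar line 5 mm from its middle. +y is the way the jaw advances, x runs across. From -y to +y: black channel (66 mm high), tower (y -105 to -70 mm, 115 mm high), jaw, tripod foot, leg tube (28 mm wide, axis 55 mm high, y 102 to 192 mm) in two saddles, end stop 88 mm high.
- jaw: Grey jaw block 44 mm wide, 60 mm long, top 74 mm high, 12 mm springy rubber pad (14 N/mm) in front; origin at the centre of the pad's uncompressed front face. In the clamp's frame y = 17 mm fully back (a stop), up to 87 mm. Sliding drag 3 N. A 7 mm pitch ratchet lets it forward and blocks it from going back unless the release lever is down.
- foot: Steel tripod foot 29 mm across with a black rubber end, shank part-way in the leg tube; origin at the centre of the rubber end face, facing the pad. Slides only along the clamp's y, drag about 15 N, stays where left. In the clamp's frame y = 45 to 53 mm at the start; its shank meets a solid stop hidden in the tube somewhere from y = 61 to 73 mm (differs every time, can only be felt).
- trigger (a joint): Orange trigger paddle 40 mm wide, 100 mm long, hinged across the clamp at y -100, z 105 mm in its frame, reaching to -y, sprung up. 0 = rest (rear end 0.30 rad above level), 0.62 rad = bottom end stop, which also feels hard: judge the push short of 0.60. Drives the jaw 30 mm per rad after up to 7 mm of lost motion, about 14 mm a full stroke; let it come fully up between strokes.
- trigger_pad (a point): Point to press, middle of the black rubber patch (40 x 32 mm) on the trigger, 88 mm from its hinge and 7 mm above the paddle's mid-plane; 138 mm high at rest, 54 mm lower at full stroke. Push: 3 to 5 N with the jaw idle, up to 12 N while the foot slides; on the hidden stop it climbs 1.5 N per mm. There 16 to 22 N is firm and right (jaw on foot 35 to 53 N), over 26 N (65 N) is too much.
- release (a joint): Red release lever on top of the jaw, hinged at its front end (towards +y), reaching towards -y, rear end sprung up; travels with the jaw. 0 = up, 0.25 rad = fully down; the ratchet lets go from about 0.18 rad. Needs about 6 to 9 N at its pad.
- release_pad (a point): Point to press on the red lever's top, 34 mm from its hinge, mid-width (46 mm). Goes down 8 mm at full travel, from about 92 to 84 mm high. A lip 46 mm wide and 14 mm high rises 16 mm behind it (towards -y): push on the lip, with the lever held down, to slide the jaw back. More than 30 N on jaw and lever would bend them.
- macro_lens: Matte black macro lens standing upright, 75 mm across, 89 mm high; bystander. Origin under its centre.
- lens_mug: White ceramic mug shaped like a lens with a black clip-on lid, 76 mm across, 89 mm high, handle on its +y side; bystander. Origin under its centre.
- battery_box: Clear plastic battery box 70 x 100 x 26 mm with four cells; bystander. Origin under its centre.

How it is judged (in metres and radians):
On the way, in this order (a step that is already met when the one before it is completed fails the run):
1. the foot is pressed firmly on its hidden stop by the jaw with the trigger pressed (jaw on foot over 30 N for 0.15 s) (contact force between jaw and foot above 30 N and value of joint trigger above 0.05 rad), for 0.15 s.
2. with the release lever down, the jaw has been slid most of the way back (value of joint release above 0.1 rad and y of jaw in the frame of clamp below 0.027 m), for 0.05 s.
At the end, for the whole second after the job is handed in: The jaw is fully back (within 4 mm of its rear stop) and at rest, clear of the foot; trigger and release lever are up; the foot is still at the depth where it met its stop (at least 14.5 mm in) (y of jaw in the frame of clamp below 0.021 m and linear speed of jaw below 0.005 m/s and value of joint trigger below 0.05 rad and value of joint release below 0.08 rad and y of foot in the frame of clamp above 0.0595 m and contact force between jaw and foot below 0.5 N); the robot touches nothing.
It fails at once if the foot is over-squeezed (jaw on foot over 65 N) (contact force between jaw and foot above 65 N).
It fails at once if the foot is pushed or struck by the robot itself (over 5 N) (contact force between the arm and foot above 5 N).
It fails at once if the jaw or its lever is forced (robot on jaw over 30 N) (contact force between the arm and jaw above 30 N).
It fails at once if the lens, the mug or the battery box is moved over 10 mm (distance of any of macro_lens, lens_mug, battery_box from where it was at the start of the episode above 0.01 m).
It also fails if it takes over 58 s, if anything falls off the work surface, if the arm or the gripper's body presses on something with over 40 N, if the wrist force passes 120 N, or if a joint passes its speed limit or range.

### The arm

A 6-joint arm with a two-finger parallel gripper is mounted at the origin on the work surface. World frame = base frame: x ahead of the robot, y to its left, z up, the work surface at z = 0. Lengths are in m, angles in degrees, forces in N, time in s.
With the tool pointing down it reaches from about 0.25 to 0.725 m from the base axis. Payload 9.7 kg.
Tool frame: the origin (TCP) lies at the very end of the fingers, on their centre line; the grasp point (between the pads) lies tcp_to_grasp behind it (tcp_to_grasp is the distance from the TCP to the grasp point, in m); z points along the fingers, y is the direction in which the jaws open and shut (so a half turn about z gives the same grasp; the last joint's range is limited). The gripper opens to 85 mm and grips with 20 to 120 N. Pads are 22 mm wide; open, the fingers measure 114 mm over their backs; the gripper's body (76 mm by 85 mm) begins 54 mm behind the grasp point. The pads swing forward as they close: fully open they stand 13 mm farther back than shut.
Start: joints at [-76.49, 4.979, 10.078, 95.1, 0, 90], TCP at [0.128, -0.535, 0.231] pointing down, gripper open.
Joint ranges: [-179.16, 179.16], [-48.56, 103.87], [-65.8, 70.77], [-126.05, 130.52], [-82.76, 87.17], [-180, 180]. Speed limits (degrees/s): [127.2, 127.2, 147.25, 180, 180, 180].

### API

Orientations are given as [roll, pitch, yaw] about the fixed x, y, z axes, in that order (R = Rz(yaw) Ry(pitch) Rx(roll)).
In Python, from workcell import * gives the robot as it stands. The module is installed in compiled form; this text tells all that it offers.
- The arm moves only by the shell command python3 -m pendant 'ROWS' [FORCE]. ROWS is JSON, a list of rows, each a list of 3 entries, a list of its own where there are three numbers: the opening in per cent of the stroke, from 0 (shut) to 100 (fully open), then the shift along the world's x, y, z in mm, then the turn, a rotation vector about the world's x, y, z in degrees. A call has 1 to 20 rows; each row is the pose to reach, as a shift and turn from the pose measured when the call began; what a row does not reach only later rows make up. A row lasts 1/8 s, in which the tool goes at most 62.5 mm and 10.7 degrees, less where a joint would pass 70% of its speed; a pose out of reach is approached as far as the arm can. A call with a gripper value outside its range is refused whole. The fingers move at their own pace and stop on an object; FORCE is the grip in N (left out, the last holds). Time passes only in rows, so rows that repeat a pose let the fingers close. It gives the time, the measured TCP pose, the force and the opening at its end, in the units of the state.
- get_obs(): the state, without advancing time (a new reading comes with each control period).
- camera(name): name is "scene" or "top" or "wrist"; returns a dict with "img" (480x640x3 uint8, red, green, blue), "fx", "fy", "cx", "cy" (pixels), "k1" (the pictures are not rectified: a ray, as slopes to the right and down, at radius r is drawn at 1 + k1 r^2 times it, then the intrinsics apply), "cam_to_world" (4x4, takes a point from camera to world coordinates); the wrist camera has in their place "T_tool_cam" (4x4, takes a point from camera to tool coordinates, whose origin is the TCP and whose axes are the flange's). Camera axes: x right, y down, z forward; pixel columns grow to the right and rows downward; lengths in m; the calibration is good to about 2 mm. A picture is of the moment at which its call begins: read the wrist's pose just before it. There is no depth.
- job_done(): hands the job in, once; it reports no verdict.
Trained networks look in a picture, given as the dict that the camera call returned (one of the last four; its "shot" number tells which), for a name from the list of things; names that differ only in an ending like _2 or _b are one class to them, and where a whole thing is asked for, a point or a joint stands for the part that bears it (a point fixed in the world has none). Each returns a list of dicts, best first, with "confidence" (0 to 1); they miss things now and then, are a little off and sometimes report something else, mostly with a low value. They report only what shows in the picture. A call takes as long as a camera call.
- regions_of(picture, label): "region" (480x640 bool, what is visible of it).
- pinpoint(picture, label): "position" ([x, y, z] in m, in world coordinates, good to about 4 mm: a listed point, or the origin of a listed thing).
The state is a dict: "time": time; "q": joint angles; "qd": joint speeds; "joint_efforts": joint torques, N m; "ee_pos": TCP position; "tcp_rot": TCP orientation; "wrist_force": force on the tool from outside, world axes, zero at the start; "torque": the same for the moment, N m; "opening": finger opening in m.
Only numpy, scipy, OpenCV 4.12 (cv2) and the standard library are available. Lean on these libraries where they do the work, as an engineer would, in place of code of your own. Each camera call takes 0.05 s, during which the arm holds its last target. There are 200 camera calls.

## Working session

There is one attempt and no reset: what is moved stays moved. The work goes in short steps, Python scripts to look and compute and a shell command to move; the robot and the scene stay as the last step left them, time stands still between calls to the robot, and variables do not carry over. Pictures are saved under pics/ and viewed, about 8 in all and at most 12, crops included, and the job is handed in when it is done.

```bash
mkdir -p pics
cat > h.py <<'E'
from workcell import *
import numpy as np, cv2
def save(p,n): cv2.imwrite('pics/'+n,cv2.cvtColor(p['img'],cv2.COLOR_RGB2BGR))
def pins(p,labels):
    for l in labels:
        r=pinpoint(p,l)
        print(l,[(np.round(d['position'],4).tolist(),round(d['confidence'],2)) for d in r[:2]])
E
python3 - <<'E'
from h import *
o=get_obs();print({k:np.round(o[k],3).tolist() for k in o})
L=['clamp','jaw','foot','trigger','trigger_pad','release_pad','macro_lens','lens_mug','battery_box']
for c in ('scene','top'):
    p=camera(c);save(p,c+'1.png');print(c);pins(p,L)
E
```

```text
{'time': 0.0, 'q': [-76.491, 5.009, 10.033, 95.1, 0.003, 90.002], 'qd': [-0.023, -0.044, 0.054, -0.019, -0.055, -0.008], 'joint_efforts': [-0.001, -52.038, 46.48, 0.016, -0.0, -0.0], 'ee_pos': [0.128, -0.535, 0.231], 'tcp_rot': [-179.924, -0.003, 13.507], 'wrist_force': [-1.097, -0.295, -0.343], 'torque': [0.017, 0.026, 0.018], 'opening': 0.085}
scene
clamp [([0.5047, -0.0228, -0.0003], 0.73)]
jaw [([0.5034, -0.0015, 0.0541], 0.58)]
foot [([0.4958, 0.0256, 0.0546], 0.73)]Traceback (most recent call last):
  File "<stdin>", line 5, in <module>
  File "h.py", line 6, in pins
    r=pinpoint(p,l)
ValueError: it knows: battery_box, clamp, foot, jaw, lens_mug, macro_lens, release_pad, trigger_pad
```

View pics/scene1.png

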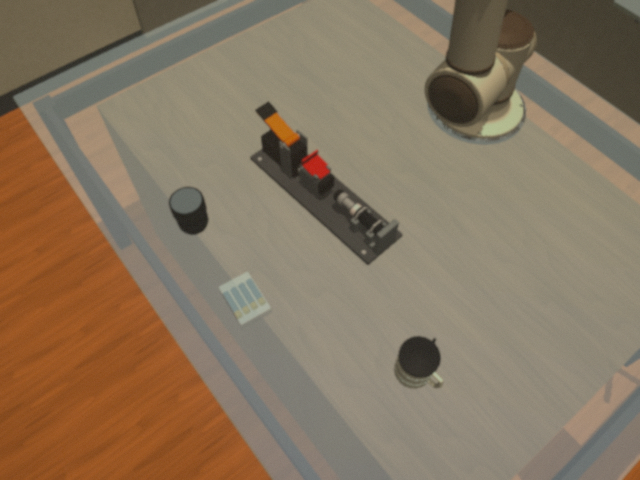

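The scene view shows the clamp around (325,185), with the trigger at (280,125) and the red lever at (316,162). The lens is at (188,210), the box at (245,298) and the mug at (418,362), all well away from the clamp.

Run:
```python
from h import *
L=['clamp','jaw','foot','trigger_pad','release_pad','macro_lens','lens_mug','battery_box']
for c in ('scene','top'):
    p=camera(c);save(p,c+'2.png');print(c);pins(p,L)
```

```text
scene
clamp [([0.5005, -0.0222, -0.0028], 0.95), ([0.5069, -0.0438, 0.0935], 0.69)]
jaw [([0.5055, -0.0028, 0.0532], 0.91)]
foot [([0.4996, 0.0287, 0.0574], 0.54), ([0.7795, -0.1384, -0.0043], 0.33)]
trigger_pad [([0.5164, -0.2056, 0.1337], 0.56)]
release_pad [([0.5058, -0.0399, 0.0892], 0.84)]
macro_lens [([0.778, -0.1381, -0.0039], 0.57)]
lens_mug [([0.6317, 0.4134, 0.0015], 0.55)]
battery_box [([0.7999, 0.0947, 0.0021], 0.9)]
top
clamp [([0.5051, -0.0243, -0.0012], 0.98)]
jaw [([0.5057, 0.0046, 0.0556], 0.65)]
foot [([0.4984, 0.0265, 0.0578], 0.66)]
trigger_pad [([0.5191, -0.2026, 0.1402], 0.87)]
release_pad [([0.509, -0.0428, 0.0944], 0.86)]
macro_lens [([0.7766, -0.1389, 0.0037], 0.8)]
lens_mug [([0.6257, 0.4118, -0.0012], 0.97)]
battery_box [([0.7936, 0.0953, -0.0028], 0.87)]
```

View pics/top2.png

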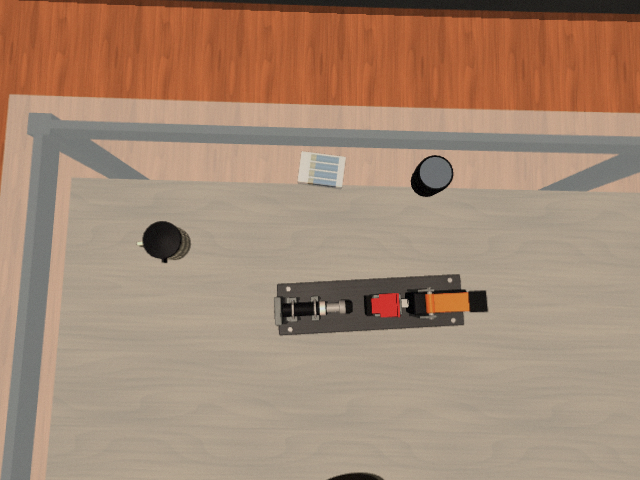

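The top view shows the clamp lying along world y with about 3–4° of yaw. The trigger patch is at (478,301), the red lever at (385,305) and the foot at (340,307). I'll move above the trigger with the fingers shut and turned 80°, so their 22 mm width lies along the clamp.

```bash
python3 -m pendant '[[0,[60,55,0],[0,0,10]],[0,[120,100,0],[0,0,20]],[0,[170,145,0],[0,0,30]],[0,[220,190,0],[0,0,40]],[0,[270,230,0],[0,0,50]],[0,[320,270,0],[0,0,60]],[0,[360,300,0],[0,0,70]],[0,[385,325,0],[0,0,80]],[0,[390,331,0],[0,0,80]],[0,[390,331,0],[0,0,80]],[0,[390,331,0],[0,0,80]]]'
python3 - <<'E'
from h import *
o=get_obs();print({k:np.round(o[k],3).tolist() for k in o})
p=camera('wrist');save(p,'w1.png');pins(p,['trigger_pad','release_pad','jaw','foot','clamp'])
p=camera('top');pins(p,['trigger_pad','release_pad','jaw','foot','clamp'])
E
```

```text
time: 2.48
ee_pos: [0.5177, -0.2047, 0.2315]
tcp_rot: [-180.0, 0.0, 93.4]
wrist_force: [-0.4, -0.6, 0.0]
opening: -0.0003
{'time': 2.475, 'q': [-21.567, 5.912, 11.107, 95.192, -0.015, 65.036], 'qd': [-0.669, -0.276, -0.117, -0.084, 0.043, -0.041], 'joint_efforts': [1.045, -52.388, 46.46, -0.038, 0.031, 0.014], 'ee_pos': [0.518, -0.205, 0.231], 'tcp_rot': [-179.997, 0.015, 93.397], 'wrist_force': [-0.433, -0.583, 0.0], 'torque': [0.02, 0.011, -0.005], 'opening': -0.0}
trigger_pad [([0.5177, -0.2016, 0.1391], 0.76)]
release_pad [([0.5052, -0.0409, 0.0963], 0.71)]
jaw []
foot []
clamp [([0.5097, -0.0182, -0.0008], 0.74)]
trigger_pad [([0.5189, -0.1966, 0.141], 0.84)]
release_pad [([0.511, -0.0417, 0.0924], 0.85)]
jaw [([0.5034, 0.0054, 0.0572], 0.63), ([0.5177, -0.2025, 0.141], 0.15)]
foot [([0.5005, 0.0291, 0.0569], 0.79)]
clamp [([0.6245, 0.4135, -0.0019], 0.7), ([0.5062, -0.0263, 0.0001], 0.69)]
```

View pics/w1.png

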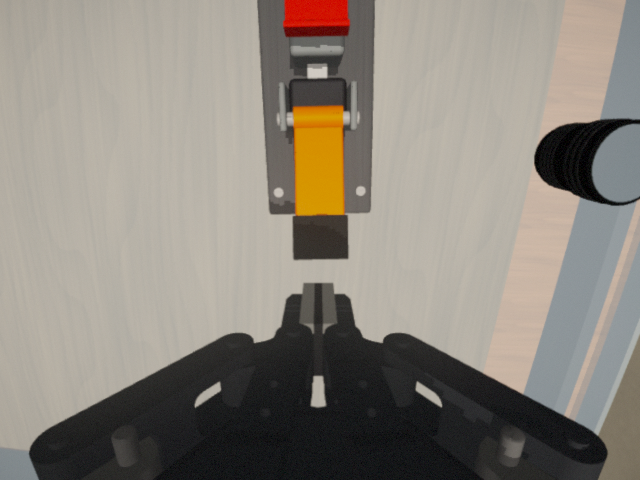

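The wrist view shows the trigger lined up with the tool: patch at (320,237), hinge at (318,118), shut fingers at (318,290). So yaw is about 3.4°, and the pad is at about (0.518,-0.203,0.139). I'll go down and make the first full stroke. The first two strokes are safe because the jaw cannot get past y=54.

```bash
python3 -m pendant '[[0,[0,1,-40],[0,0,0]],[0,[0,2,-70],[0,0,0]],[0,[0,2,-84],[0,0,0]],[0,[0,2,-84],[0,0,0]]]'
python3 -m pendant '[[0,[0,-3,-10],[0,0,0]],[0,[0,-6,-20],[0,0,0]],[0,[1,-9,-30],[0,0,0]],[0,[1,-9,-30],[0,0,0]]]'
python3 -m pendant '[[0,[0,0,-6],[0,0,0]],[0,[0,1,-12],[0,0,0]],[0,[0,2,-16],[0,0,0]],[0,[0,2,-16],[0,0,0]]]'
```

```text
time: 3.58
ee_pos: [0.5182, -0.2017, 0.1469]
tcp_rot: [-179.9, -0.0, 93.5]
wrist_force: [1.2, -0.3, 0.6]
opening: 0.0001
time: 4.08
ee_pos: [0.519, -0.2108, 0.1161]
tcp_rot: [-179.9, -0.1, 93.5]
wrist_force: [1.3, 0.5, 3.1]
opening: -0.0001
time: 4.58
ee_pos: [0.5191, -0.2091, 0.1001]
tcp_rot: [-179.9, -0.0, 93.5]
wrist_force: [0.7, -2.9, 4.0]
opening: 0.0001
```

```bash
python3 -m pendant '[[0,[0,3,-5],[0,0,0]],[0,[0,5,-9],[0,0,0]],[0,[0,5,-9],[0,0,0]]]'
python3 -m pendant '[[0,[0,-3,20],[0,0,0]],[0,[0,-2,38],[0,0,0]],[0,[0,3,56],[0,0,0]],[0,[0,3,56],[0,0,0]],[0,[0,3,56],[0,0,0]]]'
python3 - <<'E'
from h import *
p=camera('top');save(p,'t3.png');pins(p,['trigger_pad','release_pad','jaw','foot'])
p=camera('scene');save(p,'s3.png');pins(p,['trigger_pad','release_pad','jaw','foot'])
E
```

```text
time: 4.95
ee_pos: [0.5193, -0.2046, 0.0914]
tcp_rot: [-179.9, 0.1, 93.5]
wrist_force: [0.2, -5.9, 4.4]
opening: 0.0002
time: 5.58
ee_pos: [0.5191, -0.2013, 0.1468]
tcp_rot: [-179.9, 0.0, 93.5]
wrist_force: [-0.2, -0.4, -0.0]
opening: 0.0002
trigger_pad [([0.52, -0.2014, 0.1429], 0.82)]
release_pad [([0.5083, -0.0316, 0.097], 0.55)]
jaw [([0.5016, 0.0134, 0.0567], 0.93), ([0.5202, -0.2039, 0.1384], 0.7)]
foot [([0.4976, 0.0254, 0.0557], 0.57), ([0.7771, -0.1388, 0.0013], 0.41)]
trigger_pad [([0.5185, -0.2016, 0.1362], 0.89)]
release_pad [([0.498, 0.0255, 0.0564], 0.65), ([0.5062, -0.0346, 0.0941], 0.63)]
jaw [([0.5044, 0.0109, 0.0494], 0.56)]
foot [([0.5049, 0.0274, 0.0541], 0.48)]
```

```bash
python3 -m pendant '[[0,[0,-3,-10],[0,0,0]],[0,[0,-6,-20],[0,0,0]],[0,[0,-9,-31],[0,0,0]],[0,[0,-9,-31],[0,0,0]]]'
python3 -m pendant '[[0,[0,0,-8],[0,0,0]],[0,[0,1,-16],[0,0,0]],[0,[0,1,-16],[0,0,0]]]'
python3 -m pendant '[[0,[0,2,-6],[0,0,0]],[0,[0,2,-10],[0,0,0]],[0,[0,2,-10],[0,0,0]]]'
python3 -m pendant '[[0,[0,-3,20],[0,0,0]],[0,[0,0,38],[0,0,0]],[0,[0,6,57],[0,0,0]],[0,[0,6,57],[0,0,0]],[0,[0,6,57],[0,0,0]]]'
python3 - <<'E'
from h import *
p=camera('top');save(p,'t4.png');pins(p,['trigger_pad','release_pad','jaw','foot'])
p=camera('scene');save(p,'s4.png');pins(p,['trigger_pad','release_pad','jaw','foot'])
E
```

```text
time: 6.58
ee_pos: [0.5188, -0.2106, 0.1151]
tcp_rot: [-179.9, 0.0, 93.5]
wrist_force: [1.7, 1.1, 3.7]
opening: 0.0002
time: 6.95
ee_pos: [0.5187, -0.2101, 0.0989]
tcp_rot: [-179.8, 0.1, 93.4]
wrist_force: [0.2, -3.7, 3.6]
opening: 0.0
time: 7.32
ee_pos: [0.5187, -0.2083, 0.0893]
tcp_rot: [-179.9, 0.1, 93.4]
wrist_force: [0.7, -2.7, 4.9]
opening: -0.0004
time: 7.95
ee_pos: [0.5186, -0.202, 0.1457]
tcp_rot: [-179.8, 0.1, 93.4]
wrist_force: [-0.1, 0.4, -0.2]
opening: 0.0004
trigger_pad [([0.518, -0.2018, 0.1384], 0.92)]
release_pad [([0.5076, -0.0173, 0.0921], 0.82), ([0.7925, 0.0963, -0.0019], 0.46)]
jaw [([0.5042, 0.0275, 0.0554], 0.62)]
foot [([0.4982, 0.0291, 0.0552], 0.53)]
trigger_pad [([0.5183, -0.2024, 0.1386], 0.9)]
release_pad [([0.5051, -0.0162, 0.092], 0.69)]
jaw [([0.5052, 0.0251, 0.0528], 0.9)]
foot [([0.4989, 0.0281, 0.0534], 0.7), ([0.5036, -0.0219, -0.0021], 0.7)]
```

```bash
cat > chk.py <<'E'
import sys
from workcell import get_obs
o=get_obs(); f=o['wrist_force']; sys.exit(1 if f[2]>float(sys.argv[1]) else 0)
E
python3 -m pendant '[[0,[0,-3,-10],[0,0,0]],[0,[0,-6,-20],[0,0,0]],[0,[0,-6,-20],[0,0,0]]]' && python3 chk.py 13.5 &&
python3 -m pendant '[[0,[0,-2,-6],[0,0,0]],[0,[0,-2,-6],[0,0,0]]]' && python3 chk.py 13.5 &&
python3 -m pendant '[[0,[0,-1,-6],[0,0,0]],[0,[0,-1,-6],[0,0,0]]]' && python3 chk.py 13.5 &&
python3 -m pendant '[[0,[0,0,-6],[0,0,0]],[0,[0,0,-6],[0,0,0]]]' && python3 chk.py 13.5 &&
python3 -m pendant '[[0,[0,0,-6],[0,0,0]],[0,[0,0,-6],[0,0,0]]]' && python3 chk.py 13.5 &&
python3 -m pendant '[[0,[0,1,-6],[0,0,0]],[0,[0,1,-6],[0,0,0]]]' && python3 chk.py 13.5 &&
python3 -m pendant '[[0,[0,1,-6],[0,0,0]],[0,[0,1,-6],[0,0,0]]]'
```

```text
time: 8.82
ee_pos: [0.5185, -0.2085, 0.1252]
tcp_rot: [-179.8, 0.1, 93.4]
wrist_force: [1.5, -0.7, 2.2]
opening: -0.0003
time: 9.07
ee_pos: [0.5186, -0.2102, 0.1189]
tcp_rot: [-179.8, 0.0, 93.4]
wrist_force: [1.6, 3.5, 4.7]
opening: 0.0002
time: 9.32
ee_pos: [0.5187, -0.2109, 0.1132]
tcp_rot: [-179.8, 0.0, 93.4]
wrist_force: [-0.3, 3.5, 7.5]
opening: -0.0002
time: 9.57
ee_pos: [0.5188, -0.2112, 0.108]
tcp_rot: [-179.9, 0.1, 93.4]
wrist_force: [-0.4, 0.4, 9.7]
opening: -0.0
time: 9.82
ee_pos: [0.5188, -0.2112, 0.1028]
tcp_rot: [-179.9, 0.1, 93.4]
wrist_force: [-0.3, 1.8, 9.9]
opening: -0.0003
time: 10.07
ee_pos: [0.5189, -0.2109, 0.0976]
tcp_rot: [-180.0, 0.2, 93.4]
wrist_force: [-1.8, -1.3, 9.5]
opening: 0.0002
time: 10.32
ee_pos: [0.5188, -0.2103, 0.0925]
tcp_rot: [-180.0, 0.3, 93.4]
wrist_force: [-1.9, -0.2, 8.2]
opening: -0.0002
```

The foot is sliding at about 9.5 N and hasn't reached the stop yet. I'll let the trigger come fully up and start the next guarded stroke.

```bash
python3 -m pendant '[[0,[0,0,20],[0,0,0]],[0,[0,3,38],[0,0,0]],[0,[0,8,54],[0,0,0]],[0,[0,8,54],[0,0,0]],[0,[0,8,54],[0,0,0]]]'
python3 - <<'E'
from h import *
p=camera('top');pins(p,['jaw','foot','release_pad'])
E
python3 -m pendant '[[0,[0,-3,-10],[0,0,0]],[0,[0,-6,-20],[0,0,0]],[0,[0,-6,-20],[0,0,0]]]' && python3 chk.py 12 &&
python3 -m pendant '[[0,[0,-2,-5],[0,0,0]],[0,[0,-2,-5],[0,0,0]]]' && python3 chk.py 12 &&
python3 -m pendant '[[0,[0,-1,-5],[0,0,0]],[0,[0,-1,-5],[0,0,0]]]' && python3 chk.py 12 &&
python3 -m pendant '[[0,[0,0,-5],[0,0,0]],[0,[0,0,-5],[0,0,0]]]' && python3 chk.py 12 &&
python3 -m pendant '[[0,[0,0,-5],[0,0,0]],[0,[0,0,-5],[0,0,0]]]' && python3 chk.py 12 &&
python3 -m pendant '[[0,[0,0,-5],[0,0,0]],[0,[0,0,-5],[0,0,0]]]' && python3 chk.py 12 &&
python3 -m pendant '[[0,[0,1,-5],[0,0,0]],[0,[0,1,-5],[0,0,0]]]' && python3 chk.py 12 &&
python3 -m pendant '[[0,[0,1,-5],[0,0,0]],[0,[0,1,-5],[0,0,0]]]'
```

```text
time: 10.95
ee_pos: [0.5187, -0.2022, 0.1458]
tcp_rot: [-179.9, 0.3, 93.4]
wrist_force: [-0.3, -0.2, -0.0]
opening: 0.0003
jaw [([0.5012, 0.0443, 0.0572], 0.88), ([0.7958, 0.0978, -0.0038], 0.68)]
foot [([0.4993, 0.0367, 0.0565], 0.56)]
release_pad [([0.5057, -0.0041, 0.0917], 0.74)]
time: 11.52
ee_pos: [0.5192, -0.2088, 0.1256]
tcp_rot: [180.0, 0.3, 93.4]
wrist_force: [3.0, 0.8, 5.7]
opening: 0.0
time: 11.78
ee_pos: [0.5195, -0.2103, 0.1203]
tcp_rot: [179.9, 0.2, 93.4]
wrist_force: [0.1, 5.6, 6.7]
opening: 0.0002
time: 12.02
ee_pos: [0.5197, -0.211, 0.1154]
tcp_rot: [179.9, 0.2, 93.4]
wrist_force: [-1.5, 4.6, 9.2]
opening: -0.0001
time: 12.28
ee_pos: [0.5199, -0.2113, 0.1114]
tcp_rot: [179.8, 0.2, 93.4]
wrist_force: [-3.7, 1.4, 13.9]
opening: -0.0002
```

```bash
python3 -m pendant '[[0,[0,0,-2],[0,0,0]],[0,[0,0,-2],[0,0,0]]]' && python3 chk.py 16 && python3 -m pendant '[[0,[0,0,-2],[0,0,0]],[0,[0,0,-2],[0,0,0]]]'
```

```text
time: 12.52
ee_pos: [0.5199, -0.2114, 0.1107]
tcp_rot: [179.7, 0.2, 93.4]
wrist_force: [-5.0, 3.4, 15.1]
opening: -0.0
time: 12.78
ee_pos: [0.5199, -0.2115, 0.1101]
tcp_rot: [179.6, 0.2, 93.4]
wrist_force: [-4.2, 3.4, 15.6]
opening: 0.0003
```

```bash
python3 -m pendant '[[0,[0,0,-3],[0,0,0]],[0,[0,0,-3],[0,0,0]]]' && python3 chk.py 17 && python3 -m pendant '[[0,[0,0,-3],[0,0,0]],[0,[0,0,-3],[0,0,0]]]'  && python3 chk.py 17 && python3 -m pendant '[[0,[0,0,-3],[0,0,0]],[0,[0,0,-3],[0,0,0]]]'
```

```text
time: 13.02
ee_pos: [0.52, -0.2115, 0.1087]
tcp_rot: [179.5, 0.3, 93.4]
wrist_force: [-5.3, 3.2, 17.4]
opening: -0.0002
```

```bash
python3 -m pendant '[[0,[0,0,-3],[0,0,0]],[0,[0,0,-3],[0,0,0]],[0,[0,0,-3],[0,0,0]]]'
```

```text
time: 13.4
ee_pos: [0.52, -0.2116, 0.1076]
tcp_rot: [179.4, 0.3, 93.4]
wrist_force: [-6.3, 3.2, 20.0]
opening: -0.0
```

The push climbs at about 1.5 N/mm and reads 20.0 N with the trigger mid-stroke, so the foot is firm on the hidden stop. It has been held over 0.35 s. Next I'll raise the tool off the trigger and look at the lever.

```bash
python3 -m pendant '[[0,[0,3,20],[0,0,0]],[0,[0,8,45],[0,0,0]],[0,[-2,40,100],[0,0,0]],[0,[-6,90,105],[0,0,0]],[0,[-9,140,105],[0,0,0]],[0,[-9,140,105],[0,0,0]],[0,[-9,140,105],[0,0,0]]]'
python3 - <<'E'
from h import *
o=get_obs();print(o['ee_pos'],o['tcp_rot'])
for c in('top','scene','wrist'):
    p=camera(c);print(c);pins(p,['trigger_pad','release_pad','jaw','foot'])
save(p,'w5.png')
E
```

```text
time: 14.28
ee_pos: [0.511, -0.0718, 0.212]
tcp_rot: [179.4, 0.3, 93.4]
wrist_force: [1.3, -0.4, -0.6]
opening: -0.0004
[ 0.5109937  -0.07180371  0.2119726 ] [179.41316556   0.30197724  93.41753709]
top
trigger_pad []
release_pad [([0.5068, 0.0018, 0.0925], 0.89)]
jaw [([0.5005, 0.0508, 0.058], 0.74)]
foot [([0.4996, 0.0424, 0.0554], 0.58)]
scene
trigger_pad [([0.519, -0.2027, 0.1372], 0.6)]
release_pad [([0.5042, 0.0005, 0.0931], 0.92), ([0.5034, -0.023, -0.0018], 0.33)]
jaw [([0.5051, 0.0431, 0.0542], 0.77)]
foot [([0.4983, 0.04, 0.054], 0.67), ([0.7977, 0.094, 0.0017], 0.52)]
wrist
trigger_pad [([0.5186, -0.2011, 0.1387], 0.63)]
release_pad [([0.5032, -0.0017, 0.0977], 0.66)]
jaw [([0.502, 0.0454, 0.054], 0.59)]
foot [([0.4953, 0.0391, 0.0559], 0.93)]
```

View pics/w5.png

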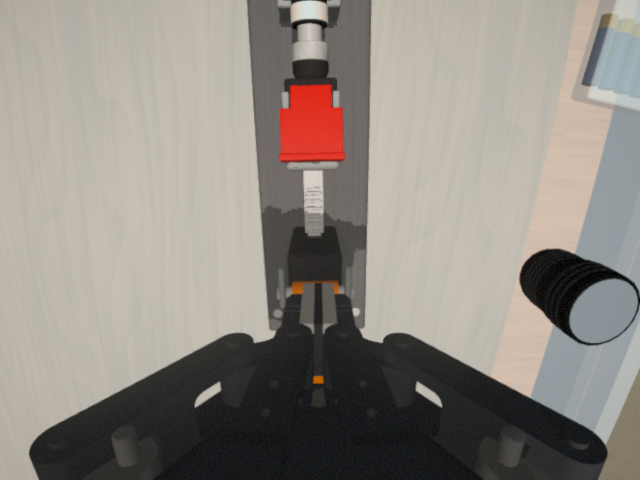

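The wrist view shows the red lever at (312,122) with its lip at (312,157), and the pad pressed against the foot at (311,75). The estimates agree on a lever pad at about (0.505, 0.000, 0.093) and a foot at clamp y ≈ 61.5 mm. Now I'll go above it and press down in small steps.

```bash
python3 -m pendant '[[0,[-3,40,-20],[0,0,0]],[0,[-5,74,-50],[0,0,0]],[0,[-5,74,-90],[0,0,0]],[0,[-5,74,-108],[0,0,0]],[0,[-5,74,-108],[0,0,0]]]' && python3 chk.py 3 &&
python3 -m pendant '[[0,[0,0,-5],[0,0,0]],[0,[0,0,-5],[0,0,0]]]' && python3 chk.py 4 &&
python3 -m pendant '[[0,[0,0,-3],[0,0,0]],[0,[0,0,-3],[0,0,0]]]' && python3 chk.py 4 &&
python3 -m pendant '[[0,[0,0,-3],[0,0,0]],[0,[0,0,-3],[0,0,0]]]' && python3 chk.py 4 &&
python3 -m pendant '[[0,[0,0,-3],[0,0,0]],[0,[0,0,-3],[0,0,0]]]'
```

```text
time: 15.65
ee_pos: [0.5055, 0.0022, 0.104]
tcp_rot: [179.5, 0.3, 93.4]
wrist_force: [-0.2, -0.5, 0.5]
opening: 0.0001
time: 15.9
ee_pos: [0.5059, 0.0018, 0.0997]
tcp_rot: [179.4, 0.3, 93.3]
wrist_force: [-0.2, 0.3, -0.8]
opening: -0.0001
time: 16.15
ee_pos: [0.506, 0.0018, 0.0969]
tcp_rot: [179.4, 0.3, 93.3]
wrist_force: [-0.4, -0.4, -0.0]
opening: -0.0001
time: 16.4
ee_pos: [0.5059, 0.0018, 0.0937]
tcp_rot: [179.4, 0.3, 93.3]
wrist_force: [-0.3, -0.4, 0.0]
opening: 0.0002
time: 16.65
ee_pos: [0.5062, 0.0016, 0.0912]
tcp_rot: [179.4, 0.3, 93.3]
wrist_force: [-1.0, -1.3, 5.2]
opening: 0.0001
```

Run:
```python
from h import *
p=camera('wrist');save(p,'w6.png')
```

```text
(no output)
```

View pics/w6.png

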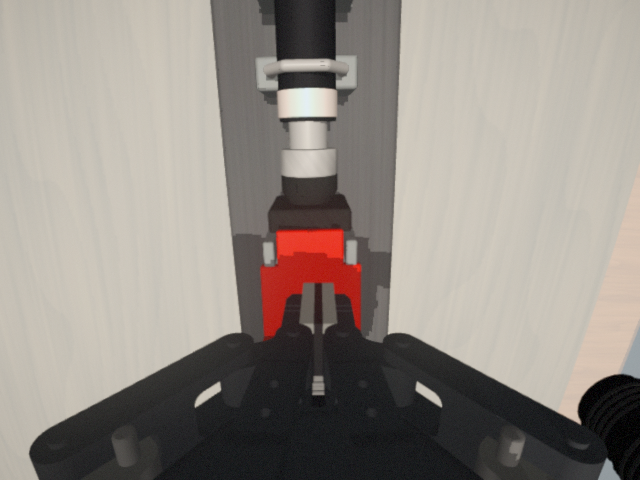

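The fingers (318,290) rest on the red lever, centred, with the pad against the foot (310,215). I'll keep pressing down in small steps.

```bash
for i in 1; do python3 -m pendant '[[0,[0,0,-3],[0,0,0]],[0,[0,0,-3],[0,0,0]]]' && python3 chk.py 11 &&
python3 -m pendant '[[0,[0,0,-3],[0,0,0]],[0,[0,0,-3],[0,0,0]]]' && python3 chk.py 11 &&
python3 -m pendant '[[0,[0,0,-3],[0,0,0]],[0,[0,0,-3],[0,0,0]]]' && python3 chk.py 11 &&
python3 -m pendant '[[0,[0,0,-2],[0,0,0]],[0,[0,0,-2],[0,0,0]]]'&& python3 chk.py 11 &&
python3 -m pendant '[[0,[0,0,-2],[0,0,0]],[0,[0,0,-2],[0,0,0]]]'; done
```

```text
time: 16.95
ee_pos: [0.5064, 0.0013, 0.0893]
tcp_rot: [179.3, 0.4, 93.3]
wrist_force: [-3.5, -2.2, 10.0]
opening: 0.0003
time: 17.2
ee_pos: [0.5066, 0.0009, 0.0872]
tcp_rot: [179.2, 0.4, 93.3]
wrist_force: [-1.9, -3.0, 6.9]
opening: -0.0
time: 17.45
ee_pos: [0.5068, 0.0007, 0.0853]
tcp_rot: [179.2, 0.4, 93.3]
wrist_force: [-4.4, -1.4, 10.9]
opening: -0.0001
time: 17.7
ee_pos: [0.5068, 0.0007, 0.0846]
tcp_rot: [179.1, 0.5, 93.3]
wrist_force: [-4.6, -1.5, 11.6]
opening: 0.0001
```

```bash
cat > chk2.py <<'E'
import sys,numpy as np
from workcell import get_obs
f=np.linalg.norm(get_obs()['wrist_force']); sys.exit(1 if f>float(sys.argv[1]) else 0)
E
python3 -m pendant '[[0,[0,-2,-2],[0,0,0]],[0,[0,-4,-2],[0,0,0]],[0,[0,-4,-2],[0,0,0]]]' && python3 chk2.py 19 &&
python3 -m pendant '[[0,[0,-2,-2],[0,0,0]],[0,[0,-4,-2],[0,0,0]],[0,[0,-6,-2],[0,0,0]],[0,[0,-6,-2],[0,0,0]]]' && python3 chk2.py 19 &&
python3 -m pendant '[[0,[0,-2,-2],[0,0,0]],[0,[0,-5,-2],[0,0,0]],[0,[1,-8,-2],[0,0,0]],[0,[1,-8,-2],[0,0,0]]]'
```

```text
time: 18.08
ee_pos: [0.5071, -0.003, 0.0844]
tcp_rot: [179.0, 0.4, 93.3]
wrist_force: [-6.0, 1.2, 15.1]
opening: 0.0003
time: 18.58
ee_pos: [0.5075, -0.0087, 0.0844]
tcp_rot: [178.9, 0.4, 93.3]
wrist_force: [-5.4, 0.7, 16.0]
opening: 0.0002
time: 19.08
ee_pos: [0.5083, -0.0166, 0.0843]
tcp_rot: [178.8, 0.4, 93.3]
wrist_force: [-8.6, 1.2, 19.1]
opening: 0.0003
```

```bash
python3 -m pendant '[[0,[-1,-2,1],[0,0,0]],[0,[-1,-5,1],[0,0,0]],[0,[-1,-5,1],[0,0,0]]]' && python3 chk2.py 21 &&
python3 -m pendant '[[0,[0,-2,-1],[0,0,0]],[0,[0,-5,-1],[0,0,0]],[0,[0,-5,-1],[0,0,0]]]'
python3 - <<'E'
from h import *
for c in('top','scene'):
    p=camera(c);print(c);pins(p,['release_pad','jaw','foot'])
E
```

```text
time: 19.45
ee_pos: [0.5082, -0.0214, 0.0866]
tcp_rot: [178.7, 0.3, 93.3]
wrist_force: [-0.1, 1.5, 8.0]
opening: 0.0002
time: 19.82
ee_pos: [0.5087, -0.0261, 0.0866]
tcp_rot: [178.6, 0.3, 93.3]
wrist_force: [-1.7, 1.6, 8.4]
opening: -0.0003
top
release_pad [([0.5074, -0.0282, 0.0864], 0.48)]
jaw []
foot [([0.4963, 0.0394, 0.058], 0.77)]
scene
release_pad [([0.504, -0.028, 0.0865], 0.77)]
jaw [([0.5046, 0.0148, 0.0532], 0.83)]
foot [([0.5049, -0.0299, 0.0883], 0.5), ([0.4985, 0.0411, 0.0547], 0.48)]
```

```bash
python3 -m pendant '[[0,[0,-2,-2],[0,0,0]],[0,[0,-5,-2],[0,0,0]],[0,[0,-8,-2],[0,0,0]],[0,[0,-8,-2],[0,0,0]]]' && python3 chk2.py 19 &&
python3 -m pendant '[[0,[0,-2,-1],[0,0,0]],[0,[0,-5,-1],[0,0,0]],[0,[0,-7,-1],[0,0,0]],[0,[0,-7,-1],[0,0,0]]]' && python3 chk2.py 19 &&
python3 -m pendant '[[0,[0,-2,-1],[0,0,0]],[0,[0,-4,-1],[0,0,0]],[0,[0,-4,-1],[0,0,0]]]' && python3 chk2.py 19 &&
python3 -m pendant '[[0,[0,-2,-1],[0,0,0]],[0,[0,-4,-1],[0,0,0]],[0,[0,-4,-1],[0,0,0]]]'
python3 - <<'E'
from h import *
for c in('top','scene'):
    p=camera(c);print(c);pins(p,['release_pad','jaw','foot'])
E
```

```text
time: 20.72
ee_pos: [0.5093, -0.0339, 0.086]
tcp_rot: [178.4, 0.3, 93.3]
wrist_force: [-1.3, 1.5, 9.3]
opening: 0.0002
time: 21.22
ee_pos: [0.5099, -0.0407, 0.0862]
tcp_rot: [178.3, 0.2, 93.4]
wrist_force: [-2.4, 1.7, 9.9]
opening: 0.0001
time: 21.6
ee_pos: [0.5102, -0.0444, 0.0862]
tcp_rot: [178.2, 0.2, 93.4]
wrist_force: [-3.2, 2.0, 8.2]
opening: 0.0001
time: 21.98
ee_pos: [0.5108, -0.0478, 0.0863]
tcp_rot: [178.1, 0.1, 93.4]
wrist_force: [-1.2, 3.3, 8.7]
opening: 0.0005
top
release_pad [([0.51, -0.0462, 0.0867], 0.71)]
jaw [([0.5066, 0.0024, 0.0564], 0.91)]
foot [([0.4978, 0.0402, 0.0562], 0.47)]
scene
release_pad [([0.4987, 0.0406, 0.054], 0.65), ([0.5073, -0.0498, 0.0838], 0.54)]
jaw [([0.5032, -0.0053, 0.052], 0.79), ([0.5006, 0.0399, 0.0532], 0.51)]
foot [([0.5, 0.0353, 0.0553], 0.5)]
```

```bash
python3 -m pendant '[[0,[-1,-2,-1],[0,0,0]],[0,[-1,-3,-1],[0,0,0]],[0,[-1,-3,-1],[0,0,0]]]' && python3 chk2.py 15 &&
python3 -m pendant '[[0,[-1,-2,-1],[0,0,0]],[0,[-1,-3,-1],[0,0,0]],[0,[-1,-3,-1],[0,0,0]]]' && python3 chk2.py 15 &&
python3 -m pendant '[[0,[0,-2,-1],[0,0,0]],[0,[0,-3,-1],[0,0,0]],[0,[0,-3,-1],[0,0,0]]]' && python3 chk2.py 15 &&
python3 -m pendant '[[0,[0,-2,-1],[0,0,0]],[0,[0,-3,-1],[0,0,0]],[0,[0,-3,-1],[0,0,0]]]'
```

```text
time: 22.75
ee_pos: [0.5106, -0.0501, 0.0863]
tcp_rot: [178.0, 0.1, 93.4]
wrist_force: [0.4, 3.4, 7.6]
opening: 0.0001
time: 23.12
ee_pos: [0.5104, -0.0522, 0.0862]
tcp_rot: [177.8, -0.0, 93.5]
wrist_force: [0.6, 5.3, 6.0]
opening: 0.0002
time: 23.5
ee_pos: [0.5104, -0.0525, 0.0857]
tcp_rot: [177.8, -0.4, 93.6]
wrist_force: [-3.2, 15.4, 5.9]
opening: 0.0002
```

Fy jumped to 15 N with almost no motion, so the jaw is on its rear stop. I'll relieve the side force, lift straight up, back off and check.

```bash
python3 -m pendant '[[0,[0,0,2],[0,0,0]],[0,[0,2,8],[0,0,0]],[0,[0,3,20],[0,0,0]],[0,[0,3,60],[0,0,0]],[0,[0,0,120],[0,0,0]],[0,[-50,0,160],[0,0,0]],[0,[-110,0,170],[0,0,0]],[0,[-160,0,170],[0,0,0]],[0,[-160,0,170],[0,0,0]]]'
python3 - <<'E'
from h import *
o=get_obs();print(o['ee_pos'],o['wrist_force'])
for c in('top','scene'):
    p=camera(c);print(c);pins(p,['trigger_pad','release_pad','jaw','foot'])
    im=p['img'];c0=(220,260) if c=='top' else (230,90)
    cr=im[c0[1]:c0[1]+100,c0[0]:c0[0]+280] if c=='top' else im[90:270,230:420]
    cv2.imwrite('pics/f_'+c+'.png',cv2.cvtColor(cv2.resize(cr,None,fx=2.8,fy=2.8,interpolation=cv2.INTER_CUBIC),cv2.COLOR_RGB2BGR))
E
```

```text
time: 24.62
ee_pos: [0.3484, -0.0528, 0.2572]
tcp_rot: [177.6, -0.3, 93.5]
wrist_force: [0.4, -0.1, -0.5]
opening: -0.0002
[ 0.34844871 -0.05283079  0.25724895] [ 0.38053733 -0.10084509 -0.53456292]
top
trigger_pad [([0.5195, -0.2037, 0.1373], 0.88), ([0.7767, -0.1381, 0.0028], 0.68)]
release_pad [([0.511, -0.0473, 0.0926], 0.92)]
jaw [([0.5022, 0.0014, 0.0583], 0.67)]
foot [([0.4994, 0.0412, 0.0582], 0.68)]
scene
trigger_pad [([0.5163, -0.2037, 0.1369], 0.87)]
release_pad [([0.5095, -0.0442, 0.0919], 0.62)]
jaw [([0.5065, -0.0053, 0.0507], 0.81)]
foot [([0.5007, 0.0384, 0.0522], 0.63)]
```

View pics/f_scene.png

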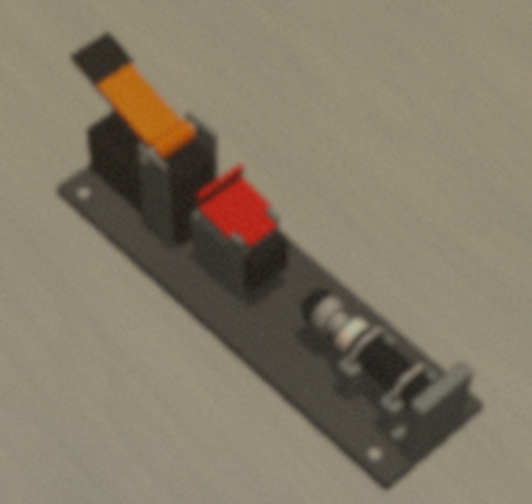

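The jaw is back near the tower with a wide gap to the foot, and the trigger (around (105,60)) and lever are both up. The numbers agree: lever pad height 92 mm, trigger pad 137 mm, foot unchanged. Handing in.

```bash
python3 -c "
from workcell import *
print(job_done())"
```

```text
the job is handed in; nothing more can be done
None
```

The foot is seated on its hidden stop, the jaw is slid all the way back, and I handed the job in at about 25 s; no verdict was reported.

- **Seating the foot:** It took four trigger strokes. On the fourth, the push climbed at roughly 1.5 N/mm with the trigger in mid-stroke, and I stopped at 20 N. That is inside the 16–22 N range and was held for more than 0.3 s.
- **Sliding the jaw back:** I pressed the release lever at about 8–19 N and kept it down while sliding the jaw. At the rear stop the side force rose to 15 N with almost no further motion. I then lifted off.
- **Last checks:**
  - The trigger (pad 137 mm high) and the lever (pad 92 mm high) were both up.
  - The foot was at about y = 61 mm in the clamp's frame, unchanged since seating.
  - The arm was clear of everything.
- **Where readings disagreed:** The two cameras differed by about 7 mm on the jaw position (16 to 22 mm). The lever position, about 46 mm behind where it was when the foot was seated, and the felt stop both put the jaw at about 17–18 mm.
- **Not re-measured:** I did not re-measure the lens, mug and battery box at the end. The arm never went near them.

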